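Clamp a sample in the infrared spectrometer's ball-knob press

TASK

Lay the rectangular plastic bar flat across the crystal in the middle of the spectrometer's round crystal plate and let go; then swing the press arm over it until the arm rests against its stop pin. Then wind the ball knob clockwise (seen from above) until you feel the spring tip meet the bar, and give it about 15 degrees more, so that the bar is held firmly but the crystal is not overloaded. Leave the round sample where it lies.

Things in the scene. Friction and masses are not known exactly. Their poses are not given: they have to be found in the camera images.
- spectrometer: Low white instrument case 240 (x) x 220 (y) x 60 mm high with a stainless top, on the bench; origin in the middle of its underside, x to its back, y to its left, z up. Fixed, but stands elsewhere and turned up to 0.3 rad each time. A steel column at x = +70 mm carries the swing arm; a stop pin 8 mm thick, top at 120 mm, stands at x = +30, y = +15 mm.
- crystal_plate: Round steel plate, 38 mm across its flat top, on the case at x = -40, y = 0 mm; origin in the middle of its flat top (66 mm above the bench), where the small crystal lies flush; axes as the case's. Forces on it above 28 N break the crystal.
- press_pivot (a point): Point on the swing arm's vertical hinge axis, 119 mm above the bench. The arm is 22 mm wide, from 110 to 128 mm above the bench, hub 37 mm across, nut top at 142 mm; a round boss 35 mm across (top at 136 mm) under the ball. It swings when the ball is pushed sideways with about 2 N and stays where it is left; 6 to 8 N seats it on the stop. Winding the knob clockwise also presses it to the stop.
- press_arm (a joint): Swing arm angle, rad: 0 = against the stop pin, press tip exactly above the crystal, arm pointing to the case's front (-x); grows anticlockwise seen from above (about +z at press_pivot); 1.4 to 1.75 at the start, parked over the case's right-hand side. Swinging it in does not touch the bar: the tip passes 3 to 20 mm above it.
- ball_center (a point): Centre of the smooth steel ball knob, 40 mm in diameter, 170 mm above the bench, 110 mm from the hinge axis; it keeps its height when turned. Neck below it 14 mm thick; the boss begins 34 mm below the ball's centre. The ball is polished (friction about 0.25): grip it firmly (40 to 60 N) with the pads across its widest part; fingers closed a few mm above its middle slide off it.
- ball_knob (a joint): Knob angle, rad, 0 to 4.5, growing clockwise seen from above; 0 to 0.3 at the start. Each rad lowers the tip by 8 mm. Turned free it takes about 0.20 Nm (friction: it stays where left). The tip is sprung: 5 N at once on contact, then 30 N more per rad; each N adds 0.008 Nm to the turning moment. The tip's height is not known: contact comes between 0.7 and 2.6 rad and must be felt.
- bar_center (a point): Centre of the sample to be measured: a plain white plastic bar, 45 (x) x 20 (y) x 8 mm (z), loose, lying flat on the bench; its centre is 4 mm above its underside. Pick it across its 20 mm width.
- round_center (a point): Centre of another sample, a white plastic disc 28 mm across and 8 mm thick, loose, to be left alone. Bar and disc may lie in either's place.
Mind the look-alikes: they are no part of the job. What is shaped like the part that bears bar_center but black, orange or yellow is not meant.

How it is judged:
By the outcome, as a careful person would: the job done as asked, in the order asked, and still so for the second after the job is handed in, with the robot touching nothing.
It also fails if it takes over 72 s, if anything falls off the work surface, if the arm or the gripper's body presses on something with over 40 N, if the wrist force passes 120 N, or if a joint passes its speed limit or range.

ROBOT

A 6-joint arm with a two-finger parallel gripper is mounted at the origin on a cart in front of the work surface, level with it; the furniture and walls round the work are solid. World frame = base frame: x ahead of the robot, y to its left, z up, the work surface at z = 0. Lengths are in m, angles in degrees, forces in N, time in s.
With the tool pointing down it reaches from about 0.375 to 0.9 m from the base axis. Payload 3.1 kg.
Tool frame: the origin (TCP) lies on the centre line of the jaws, within the pads' length; the fingertips stand 14 mm ahead of it and the grasp point (between the pads) lies 5 mm behind it (bot.tips_ahead is the distance from the TCP to the fingertips, in m); z points along the fingers, y is the line along which they close (so a half turn about z gives the same grasp; the last joint's range is limited). The gripper opens to 87 mm and grips with 3 to 60 N. Pads are 19 mm wide; open, the fingers measure 117 mm over their backs; the gripper's body (75 mm by 190 mm) begins 51 mm behind the grasp point.
Start: joints at [-84.826, 30.224, 82.088, -0, 67.689, -10.227], TCP at [0.166, -0.603, 0.237] pointing down, gripper open.
Joint ranges: [-176.69, 176.69], [-43.24, 126.21], [12.49, 139.97], [-82, 262], [0, 151.66], [-163.58, 163.58]. Speed limits (degrees/s): [159.86, 159.86, 180, 180, 180, 180].

INTERFACE

Orientations are given as a 3x3 rotation matrix whose columns are the frame's x, y, z axes.
In Python, from rig import bot gives the robot as it stands.
- The arm moves only by the tool play_rows, never from a script. Its argument "moves" is a list that holds one entry, the list of rows, each a list of 6 numbers: the shift along the tool's x, y, z in mm, then the turn, a rotation vector about the tool's x, y, z in rad. A call has 1 to 5 rows; each row shifts and turns the commanded pose from where the row before left it, along the tool's axes as they then stand; what a row does not reach is not made up. A row lasts 1/10 s, in which the tool goes at most 50 mm and 8.59 degrees, less where a joint would pass 70% of its speed; a pose out of reach is approached as far as the arm can. A call with a gripper value outside its range is refused whole. "fingers" is the opening, from -1 (shut) to 1 (fully open), set as the call begins (left out, the last holds). The fingers move at their own pace and stop on an object; the grip force is fixed at half the most. Time passes only in rows, so rows that do not move let the fingers close. It gives the time, the measured TCP pose, the force, the opening and the grip force at its end, in the units of the state.
- bot.read_state(): the state, without advancing time (a new reading comes with each control period).
- bot.capture(name): name is "side" or "top" or "wrist"; returns a dict with "image" (384x512x3 uint8, blue, green, red), "fx", "fy", "cx", "cy" (pixels), "R" (3x3) and "t" (3): a world point X has camera coordinates R X + t. Camera axes: x right, y down, z forward; pixel columns grow to the right and rows downward; lengths in m; the calibration is good to about 2 mm. A picture is of the moment at which its call begins. There is no depth.
- bot.hand_in(): hands the job in; it is judged then, once.
Trained networks look in a picture, given as the dict that the camera call returned (one of the last four; its "shot" number tells which), for a name from the list of things; names that differ only in an ending like _2 or _b are one class to them, and where a whole thing is asked for, a point or a joint stands for the part that bears it (a point fixed in the world has none). Each returns a list of dicts, best first, with "confidence" (0 to 1); they miss things now and then, are a little off and sometimes report something else, mostly with a low value. They report only what shows in the picture. A call takes as long as a camera call. They do not tell look-alikes from the thing itself.
- bot.search_frame(picture, query): "centre" ([column, row] in pixels, amid what is visible of it).
- bot.silhouettes(picture, query): "pixels" (384x512 bool, what is visible of it) and "centre" ([column, row] in pixels, amid what is visible of it).
- bot.pinpoint(picture, query): "centre" ([column, row] in pixels: a listed point, or the origin of a listed thing).
The state is a dict: "time_s": time; "joint_positions": joint angles; "qvel": joint speeds; "tau": joint torques, N m; "position": TCP position; "tcp_rot": TCP orientation; "force": force on the tool from outside, world axes, zero at the start; "moment": the same for the moment, N m; "opening": opening from 0.0 (shut) to 1.0 (fully open); "grasp_force": force on a finger pad.
Only numpy, scipy, OpenCV 4.12 (cv2) and the standard library are available. Lean on these libraries where they do the work, as an engineer would, in place of code of your own. Each camera call takes 0.05 s, during which the arm holds its last target. There are 200 camera calls.

## Working session

There is one attempt and no reset: what is moved stays moved. The work goes in short steps, Python scripts to look and compute and a tool call to move; the robot and the scene stay as the last step left them, time stands still between calls to the robot, and variables do not carry over. Pictures are saved under pics/ and viewed, at most 10 in all, crops included, and the job is handed in when it is done.

Besides the shell and the picture viewer there is one more tool, called after "Request:" by a JSON object that holds its "op" and its "data", one argument or row to a line. play_rows: Moves the arm, as the interface text tells. Its arguments: {"type":"object","properties":{"moves":{"type":"array","items":{"type":"array","items":{"type":"array","items":{"type":"number"}}}},"fingers":{"type":"number"}},"required":["moves"]}

```bash
mkdir -p pics; ls; cat > h.py <<'E'
from rig import bot
import numpy as np, cv2
def ray(p,uv):
    R=np.array(p["R"]);t=np.array(p["t"])
    d=R.T@np.array([(uv[0]-p["cx"])/p["fx"],(uv[1]-p["cy"])/p["fy"],1.]);return -R.T@t,d
def onz(p,uv,z):
    c,d=ray(p,uv);return c+d*(z-c[2])/d[2]
def proj(p,X):
    c=np.array(p["R"])@np.array(X)+np.array(p["t"]);return [p["fx"]*c[0]/c[2]+p["cx"],p["fy"]*c[1]/c[2]+p["cy"]]
E
python3 - <<'E'
from h import *
ims=[]
Z=dict(spectrometer=0,crystal_plate=.066,press_pivot=.119,ball_center=.170,bar_center=.004,round_center=.004)
for n in ["top","side"]:
    p=bot.capture(n);ims.append(p["image"])
    for q,z in Z.items():
        for r in bot.pinpoint(p,q)[:3]: print(n,q,round(r["confidence"],2),np.round(r["centre"],1),np.round(onz(p,r["centre"],z),4))
    cv2.imwrite(f"pics/{n}0.png",p["image"])
s=bot.read_state();print(s)
E
```

```text
pics
top spectrometer 0.84 [341.3 217.4] [ 0.5105 -0.0967  0.    ]
top crystal_plate 0.68 [350.5 229.8] [ 0.4767 -0.1057  0.066 ]
top press_pivot 0.63 [355.4 183.9] [ 0.5892 -0.1039  0.119 ]
top ball_center 0.82 [408.8 182.5] [ 0.5888 -0.213   0.17  ]
top bar_center 0.58 [178.5 217.1] [0.4985 0.3553 0.004 ]
top bar_center 0.56 [232.3 200.4] [0.5492 0.2071 0.004 ]
top bar_center 0.48 [216.9 165.1] [0.6476 0.2539 0.004 ]
top round_center 0.58 [202.7 237.5] [0.4441 0.2855 0.004 ]
side spectrometer 0.8 [249.  142.5] [ 0.5146 -0.103   0.    ]
side crystal_plate 0.53 [265.1 125.4] [ 0.4718 -0.0955  0.066 ]
side crystal_plate 0.23 [222.8 118.6] [ 0.5754 -0.1413  0.066 ]
side press_pivot 0.73 [221.3 117.3] [ 0.5817 -0.095   0.119 ]
side ball_center 0.63 [211.4  69.1] [ 0.5851 -0.2144  0.17  ]
side bar_center 0.63 [216.4 269.7] [0.652  0.2475 0.004 ]
side bar_center 0.62 [260.8 284.5] [0.5627 0.3004 0.004 ]
side bar_center 0.49 [264.4 249. ] [0.5381 0.2192 0.004 ]
side round_center 0.51 [312.5 272.7] [0.4462 0.2962 0.004 ]
{'time_s': 0.7, 'joint_positions': array([-8.48271244e+01,  3.02214439e+01,  8.20864568e+01,  1.00302929e-03,
        6.76889499e+01, -1.02259616e+01]), 'qvel': array([ 0.03887273, -0.05244503,  0.07145651,  0.00412401, -0.00084672,
       -0.004866  ]), 'tau': array([-9.97356983e-04, -4.39867938e+01, -1.76947814e+01,  6.32807985e-02,
        5.03919285e-02, -2.09753256e-05]), 'position': array([ 0.16600671, -0.60254226,  0.23657744]), 'tcp_rot': array([[ 9.64102558e-01,  2.65530143e-01,  2.10854431e-05],
       [ 2.65530144e-01, -9.64102557e-01, -5.32821197e-05],
       [ 6.18052068e-06,  5.69682486e-05, -9.99999998e-01]]), 'force': array([ 0.0006448 , -0.54561775, -0.54492055]), 'moment': array([-0.00909861, -0.00086951,  0.00328578]), 'grasp_force': 0.0, 'opening': 0.9979197659588184}
```

View pics/top0.png

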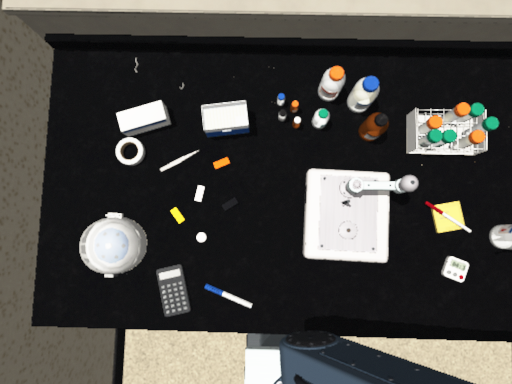

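View pics/side0.png

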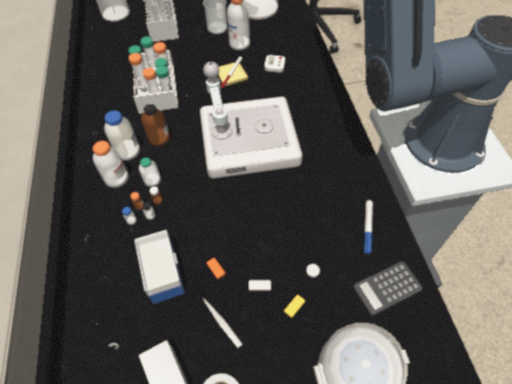

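```bash
python3 - <<'E'
from h import *
p=bot.capture("top")
g=cv2.cvtColor(p["image"],cv2.COLOR_BGR2GRAY)
m=(g>110).astype(np.uint8);n,l,st,c=cv2.connectedComponentsWithStats(m)
for i in range(1,n):
    if 185<c[i][0]<215 and 180<c[i][1]<250:
        pts=np.argwhere(l==i)[:,::-1].astype(float)
        W=np.array([onz(p,q,.008)[:2] for q in pts]);w,v=np.linalg.eigh(np.cov(W.T))
        print("blob",st[i],W.mean(0),np.degrees(np.arctan2(v[1,1],v[0,1])),np.sqrt(12*w))
s=max(bot.silhouettes(p,"spectrometer"),key=lambda r:r["confidence"])["pixels"]
x=np.argwhere(s)[:,::-1].astype(np.float32)
b=cv2.boxPoints(cv2.minAreaRect(x));print(np.array([onz(p,q,.06)[:2] for q in b]))
E
```

```text
blob [194 185  11  17 134] [0.56721648 0.30025105] 168.47165475393135 [0.02235711 0.04680096]
blob [196 232  11  11  95] [0.44569114 0.28976656] 122.13790289869009 [0.02606086 0.02651508]
[[ 0.40231069  0.02434734]
 [ 0.64287648  0.01060951]
 [ 0.62840247 -0.28225823]
 [ 0.3898277  -0.26200517]]
```

Request:
{"op": "play_rows", "data": {
  "moves": [
    [[31.3,-38.2,0,0,0,0],[31.3,-38.2,0,0,0,0],[31.3,-38.2,0,0,0,0],[31.3,-38.2,0,0,0,0],[31.3,-38.2,0,0,0,0]]
  ]
}}

```text
time_s: 1.3
position: [0.2667, -0.3752, 0.2367]
tcp_rot: [[0.964, 0.265, 0.0], [0.265, -0.964, -0.001], [0.0, 0.001, -1.0]]
force: [1.5, -0.7, -0.1]
opening: 1.0
grasp_force: 0.0
```

Request:
{"op": "play_rows", "data": {
  "moves": [
    [[31.3,-38.2,0,0,0,0],[31.3,-38.2,0,0,0,0],[31.3,-38.2,0,0,0,0],[31.3,-38.2,0,0,0,0],[31.3,-38.2,0,0,0,0]]
  ]
}}

```text
time_s: 1.8
position: [0.3669, -0.1495, 0.2369]
tcp_rot: [[0.964, 0.265, 0.001], [0.265, -0.964, -0.001], [0.001, 0.001, -1.0]]
force: [0.1, -0.6, 0.1]
opening: 0.998
grasp_force: 0.0
```

Request:
{"op": "play_rows", "data": {
  "moves": [
    [[31.3,-38.2,0,0,0,0],[31.3,-38.2,0,0,0,0],[31.3,-38.2,0,0,0,0],[31.3,-38.2,0,0,0,0],[31.3,-38.2,0,0,0,0]]
  ]
}}

```text
time_s: 2.3
position: [0.4672, 0.0767, 0.2369]
tcp_rot: [[0.964, 0.266, 0.001], [0.266, -0.964, -0.0], [0.001, 0.001, -1.0]]
force: [0.6, -0.4, -0.3]
opening: 1.001
grasp_force: 0.0
```

Request:
{"op": "play_rows", "data": {
  "moves": [
    [[31.3,-38.2,0,0,0,0],[31.3,-38.2,0,0,0,0],[31.3,-38.2,0,0,0,0],[31.3,-38.2,0,0,0,0],[31.3,-38.2,0,0,0,0]]
  ]
}}

```text
time_s: 2.8
position: [0.5672, 0.3024, 0.2367]
tcp_rot: [[0.964, 0.266, 0.0], [0.266, -0.964, -0.0], [0.0, 0.0, -1.0]]
force: [0.5, -1.1, 0.2]
opening: 0.998
grasp_force: 0.0
```

Request:
{"op": "play_rows", "data": {
  "moves": [
    [[0,0,0,0,0,-0.14],[0,0,0,0,0,-0.14],[0,0,0,0,0,-0.14],[0,0,0,0,0,-0.14],[0,0,0,0,0,-0.14]]
  ]
}}

```text
time_s: 3.3
position: [0.5666, 0.3004, 0.2365]
tcp_rot: [[0.561, 0.828, -0.0], [0.828, -0.561, -0.0], [-0.0, -0.0, -1.0]]
force: [-0.5, -0.0, 0.0]
opening: 1.001
grasp_force: 0.0
```

Request:
{"op": "play_rows", "data": {
  "moves": [
    [[0,0,0,0,0,-0.14],[0,0,0,0,0,-0.14],[0,0,0,0,0,-0.14],[0,0,0,0,0,-0.14],[0,0,0,0,0,-0.14]]
  ]
}}

```text
time_s: 3.8
position: [0.5666, 0.3003, 0.2366]
tcp_rot: [[-0.104, 0.995, -0.0], [0.995, 0.104, 0.0], [0.0, -0.0, -1.0]]
force: [-0.2, 0.2, 0.0]
opening: 1.0
grasp_force: 0.0
```

Request:
{"op": "play_rows", "data": {
  "moves": [
    [[0,0,20,0,0,-0.14],[0,0,20,0,0,-0.14],[0,0,20,0,0,-0.14],[0,0,20,0,0,-0.14],[0,0,20,0,0,-0.14]]
  ]
}}

```text
time_s: 4.3
position: [0.5667, 0.3003, 0.1359]
tcp_rot: [[-0.72, 0.694, 0.0], [0.694, 0.72, 0.0], [-0.0, 0.0, -1.0]]
force: [0.2, -0.4, -0.0]
opening: 0.999
grasp_force: 0.0
```

Request:
{"op": "play_rows", "data": {
  "moves": [
    [[0,0,0,0,0,-0.14],[0,0,0,0,0,-0.14],[0,0,0,0,0,-0.14],[0,0,0,0,0,-0.14],[0,0,0,0,0,0]]
  ]
}}

```text
time_s: 4.8
position: [0.5667, 0.3003, 0.1365]
tcp_rot: [[-0.977, 0.211, 0.0], [0.211, 0.977, 0.0], [-0.0, 0.0, -1.0]]
force: [-0.4, 0.0, -0.9]
opening: 1.001
grasp_force: 0.0
```

```bash
python3 - <<'E'
from h import *
s=bot.read_state();print(s["time_s"],s["position"],s["joint_positions"],np.degrees(np.arctan2(s["tcp_rot"][1,0],s["tcp_rot"][0,0])))
p=bot.capture("wrist");cv2.imwrite("pics/w1.png",p["image"])
g=cv2.cvtColor(p["image"],cv2.COLOR_BGR2GRAY);hsv=cv2.cvtColor(p["image"],cv2.COLOR_BGR2HSV)
m=((g>130)&(hsv[...,1]<60)).astype(np.uint8);n,l,st,c=cv2.connectedComponentsWithStats(m)
for i in range(1,n):
    if st[i][4]>200:
        x=np.argwhere(l==i)[:,::-1].astype(np.float32)
        b=cv2.boxPoints(cv2.minAreaRect(x));W=np.array([onz(p,q,.008)[:2] for q in b])
        e=W[1]-W[0];f=W[2]-W[1];L=e if np.hypot(*e)>np.hypot(*f) else f
        print(st[i],c[i],W.mean(0),np.hypot(*e),np.hypot(*f),np.degrees(np.arctan2(L[1],L[0])))
E
```

```text
4.8 [0.56672643 0.30031727 0.13653077] [ 1.79545628e+01  3.82543250e+01  8.45136250e+01 -1.96518685e-03
  5.72263965e+01 -5.98420989e+01] 167.79772536734657
[ 369    0  143   83 9854] [446.59965496  35.38826872] [0.46317208 0.50184801] 0.12872127144329423 0.07124505137041183 77.74466965855562
[202  57  30  34 809] [216.51792336  73.50803461] [0.44511131 0.29011695] 0.027581818847597177 0.029470468069566783 -13.407631892684853
[244 169  19  43 795] [253.02767296 190.42264151] [0.5655807  0.29997781] 0.018884164702040605 0.04617703161205226 -11.780901715959995
[ 240  239  169   45 3629] [323.93193717 250.92945715] [0.66464857 0.36173943] 0.18831373471616633 0.05606927294967921 77.79291559110835
```

View pics/w1.png

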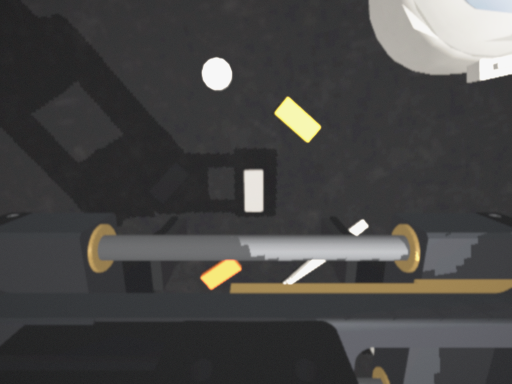

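Request:
{"op": "play_rows", "data": {
  "moves": [
    [[0,0,30,0,0,0],[0,0,30,0,0,0],[0,0,30,0,0,0],[0,0,20,0,0,0],[0,0,10.5,0,0,0]]
  ],
  "fingers": 0.1
}}

```text
time_s: 5.35
position: [0.5655, 0.2999, 0.0141]
tcp_rot: [[-0.977, 0.214, -0.003], [0.214, 0.977, -0.001], [0.003, -0.002, -1.0]]
force: [-8.2, 0.0, 91.0]
opening: 0.636
grasp_force: 54.1
```

Request:
{"op": "play_rows", "data": {
  "moves": [
    [[0,0,0,0,0,0],[0,0,0,0,0,0],[0,0,0,0,0,0],[0,0,0,0,0,0],[0,0,0,0,0,0]]
  ],
  "fingers": -1
}}

```text
time_s: 5.85
position: [0.5669, 0.3004, 0.0165]
tcp_rot: [[-0.977, 0.212, 0.001], [0.212, 0.977, 0.0], [-0.001, 0.0, -1.0]]
force: [-0.4, -0.6, 0.7]
opening: 0.224
grasp_force: 30.0
```

Request:
{"op": "play_rows", "data": {
  "moves": [
    [[0,0,0,0,0,0],[0,0,-5,0,0,0],[0,0,-20,0,0,0],[0,0,-40,0,0,0],[0,0,-50,0,0,0]]
  ]
}}

```text
time_s: 6.35
position: [0.5649, 0.2996, 0.1302]
tcp_rot: [[-0.977, 0.211, -0.005], [0.211, 0.977, -0.002], [0.005, -0.003, -1.0]]
force: [-0.1, -0.0, -0.2]
opening: 0.226
grasp_force: 30.0
```

Request:
{"op": "play_rows", "data": {
  "moves": [
    [[0,0,-40,0,0,0],[-4,-20,-30,0,0,0],[-6,-40,-15,0,0,0],[-7,-45,-10,0,0,0],[-7,-46,-10,0,0,0]]
  ]
}}

```text
time_s: 6.85
position: [0.5578, 0.1466, 0.2372]
tcp_rot: [[-0.978, 0.21, 0.001], [0.21, 0.978, -0.0], [-0.001, 0.0, -1.0]]
force: [0.7, -0.2, 0.6]
opening: 0.222
grasp_force: 30.0
```

Request:
{"op": "play_rows", "data": {
  "moves": [
    [[-7,-46,-10,0,0,0],[-7,-46,-5,0,0,0],[-7,-46,0,0,0,0],[-6,-46,0,0,0,0],[-5,-35,0,0,0,0]]
  ]
}}

```text
time_s: 7.35
position: [0.5426, -0.0758, 0.2515]
tcp_rot: [[-0.977, 0.213, 0.0], [0.213, 0.977, -0.001], [-0.0, -0.001, -1.0]]
force: [0.2, -0.1, -0.4]
opening: 0.223
grasp_force: 30.0
```

Request:
{"op": "play_rows", "data": {
  "moves": [
    [[-3,-22,0,0,0,-0.05],[0,-5,0,0,0,-0.1],[0,0,0,0,0,0],[0,0,0,0,0,0]]
  ]
}}

```text
time_s: 7.75
position: [0.5404, -0.1, 0.2511]
tcp_rot: [[-0.998, 0.065, -0.0], [0.065, 0.998, 0.0], [0.0, 0.0, -1.0]]
force: [-0.1, 1.6, 0.2]
opening: 0.221
grasp_force: 30.0
```

```bash
python3 - <<'E'
from h import *
s=bot.read_state();print(s["time_s"],s["position"],s["joint_positions"],np.degrees(np.arctan2(s["tcp_rot"][1,0],s["tcp_rot"][0,0])))
p=bot.capture("wrist");cv2.imwrite("pics/w2.png",p["image"])
for q,z in dict(crystal_plate=.066,press_pivot=.119,ball_center=.17,bar_center=s["position"][2]-.010).items():
    for r in bot.pinpoint(p,q)[:2]: print(q,round(r["confidence"],2),np.round(r["centre"],1),np.round(onz(p,r["centre"],z),4))
E
```

```text
7.75 [ 0.54041015 -0.10000188  0.25114652] [-2.21446459e+01  2.34044887e+01  9.20196611e+01  1.74643053e-02
  6.45962308e+01 -1.08422847e+02] 176.27070937695478
crystal_plate 0.85 [253.  127.5] [ 0.4742 -0.0962  0.066 ]
crystal_plate 0.56 [255.2 153.4] [ 0.5056 -0.0955  0.066 ]
bar_center 0.96 [463.  155.6] [0.4983 0.0275 0.2411]
bar_center 0.55 [252.1 236.8] [ 0.5417 -0.1008  0.2411]
```

View pics/w2.png

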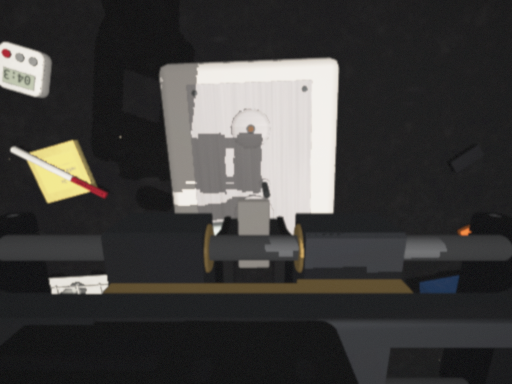

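```bash
python3 - <<'E'
from h import *
p=bot.capture("wrist");im=p["image"]
cv2.imwrite("pics/c2.png",cv2.resize(im[50:210,150:350],None,fx=4,fy=3.75,interpolation=cv2.INTER_CUBIC)[:600,:800])
for n,uv,z in [("scrL",(194,93),.06),("scrR",(305,89),.06),("cry",(250.5,128),.066),("pin",(267,195),.12)]: print(n,onz(p,uv,z))
g=cv2.cvtColor(im,cv2.COLOR_BGR2GRAY).astype(float)
# front edge: strongest gradient per column
E=np.array([[u,55+np.argmax(np.diff(g[55:75,u]))+.5] for u in range(205,325)])
W=np.array([onz(p,q,.055)[:2] for q in E]);k=np.polyfit(W[:,1],W[:,0],1)
r=W[:,0]-np.polyval(k,W[:,1]);ok=abs(r)<.003;k=np.polyfit(W[ok,1],W[ok,0],1);print("yaw deg",np.degrees(np.arctan(-k[0])),ok.sum())
print("ball/pivot top: see earlier")
E
```

```text
scrL [ 0.42993143 -0.16414139  0.06      ]
scrR [ 0.43378607 -0.03097662  0.06      ]
cry [ 0.47490274 -0.09897698  0.066     ]
pin [ 0.5462694  -0.08508834  0.12      ]
yaw deg -1.583423161881775 120
ball/pivot top: see earlier
```

View pics/c2.png

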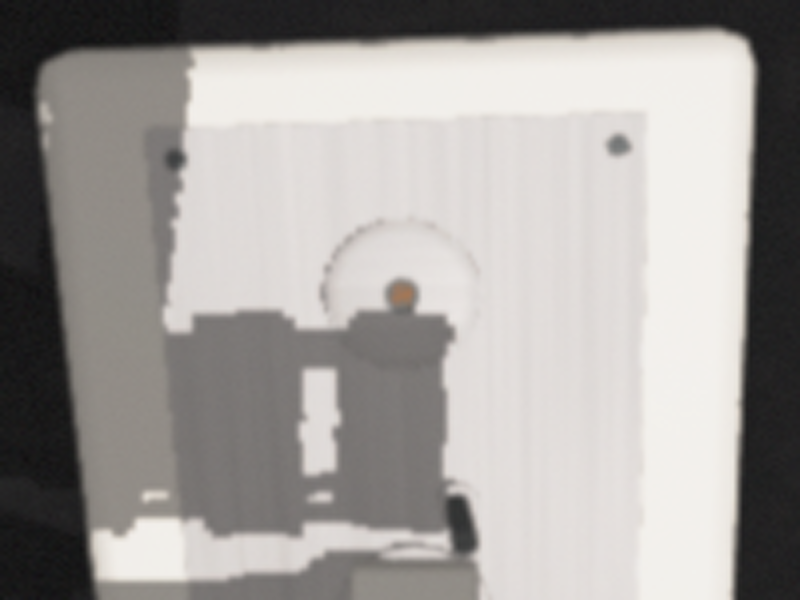

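Request:
{"op": "play_rows", "data": {
  "moves": [
    [[15,-0.8,0,0,0,-0.01],[20,-1,0,0,0,-0.02],[20,-1,0,0,0,-0.007],[9.8,-0.6,10,0,0,0],[0,0,30,0,0,0]]
  ]
}}

```text
time_s: 8.55
position: [0.4765, -0.101, 0.213]
tcp_rot: [[-1.0, 0.026, 0.005], [0.026, 1.0, -0.003], [-0.006, -0.003, -1.0]]
force: [0.3, -1.2, -0.5]
opening: 0.225
grasp_force: 30.0
```

Request:
{"op": "play_rows", "data": {
  "moves": [
    [[0,0,35,0,0,0],[0,0,35,0,0,0],[0,0,20,0,0,0],[0,0,12,0,0,0],[0,0,8,0,0,0]]
  ]
}}

```text
time_s: 9.05
position: [0.4756, -0.1003, 0.1]
tcp_rot: [[-1.0, 0.026, -0.001], [0.026, 1.0, 0.001], [0.001, 0.001, -1.0]]
force: [-0.5, 0.0, 0.9]
opening: 0.224
grasp_force: 30.0
```

Request:
{"op": "play_rows", "data": {
  "moves": [
    [[0,0,6,0,0,0],[0,0,4,0,0,0],[0,0,2,0,0,0],[0,0,0,0,0,0],[0,0,0,0,0,0]]
  ]
}}

```text
time_s: 9.55
position: [0.4761, -0.1009, 0.0895]
tcp_rot: [[-1.0, 0.026, 0.001], [0.026, 1.0, -0.0], [-0.001, -0.0, -1.0]]
force: [0.4, -0.5, -0.8]
opening: 0.225
grasp_force: 30.0
```

```bash
python3 - <<'E'
from h import *
s=bot.read_state();print(s["time_s"],s["position"],s["joint_positions"],np.degrees(np.arctan2(s["tcp_rot"][1,0],s["tcp_rot"][0,0])),s["force"])
for n in ["wrist","top"]:
    p=bot.capture(n)
    if n=="wrist": cv2.imwrite("pics/w3.png",p["image"])
    for q,z in dict(crystal_plate=.066,bar_center=.074,press_pivot=.119,ball_center=.17).items():
        for r in bot.pinpoint(p,q)[:2]: print(n,q,round(r["confidence"],2),np.round(r["centre"],1),np.round(onz(p,r["centre"],z),4))
E
```

```text
9.55 [ 0.47611191 -0.10088311  0.08947607] [-2.51471284e+01  3.39226763e+01  1.08953592e+02 -1.29701805e-04
  3.70690619e+01 -1.13669495e+02] 178.52247937101396 [ 0.37287433 -0.54953325 -0.80488357]
wrist bar_center 0.68 [253.9 236.7] [ 0.4798 -0.1006  0.074 ]
top bar_center 0.66 [217.5 163.3] [0.64   0.2432 0.074 ]
top bar_center 0.62 [227.1 203.6] [0.5351 0.2143 0.074 ]
top press_pivot 0.72 [353.5 183.7] [ 0.5895 -0.0993  0.119 ]
top ball_center 0.8 [411.2 182.4] [ 0.5892 -0.2185  0.17  ]
```

View pics/w3.png

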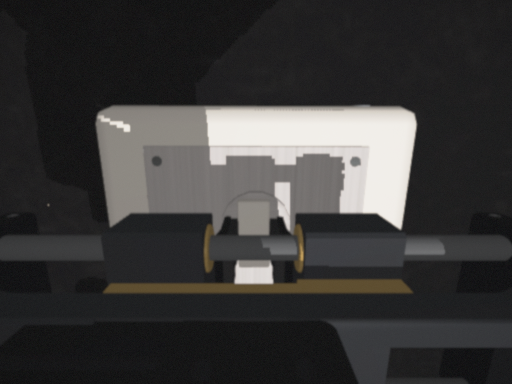

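Request:
{"op": "play_rows", "data": {
  "moves": [
    [[0.5,1.3,3,0,0,0],[0,0,2,0,0,0],[0,0,1.2,0,0,0],[0,0,0,0,0,0],[0,0,0,0,0,0]]
  ]
}}

```text
time_s: 10.55
position: [0.4753, -0.0994, 0.0827]
tcp_rot: [[-1.0, 0.026, -0.0], [0.026, 1.0, 0.0], [0.0, 0.0, -1.0]]
force: [0.3, 0.1, -0.1]
opening: 0.222
grasp_force: 30.0
```

Request:
{"op": "play_rows", "data": {
  "moves": [
    [[0,0,0,0,0,0],[0,0,0,0,0,0],[0,0,0,0,0,0]]
  ],
  "fingers": 0.0
}}

```text
time_s: 10.85
position: [0.4754, -0.0995, 0.0829]
tcp_rot: [[-1.0, 0.026, 0.0], [0.026, 1.0, -0.0], [-0.0, -0.0, -1.0]]
force: [0.6, -0.6, -0.6]
opening: 0.414
grasp_force: 0.0
```

Request:
{"op": "play_rows", "data": {
  "moves": [
    [[0,0,-10,0,0,0],[0,0,-30,0,0,0],[0,0,-45,0,0,0],[0,0,-50,0,0,0],[0,0,-40,0,0,0]]
  ]
}}

```text
time_s: 11.35
position: [0.4755, -0.0995, 0.2612]
tcp_rot: [[-1.0, 0.026, 0.002], [0.026, 1.0, -0.001], [-0.002, -0.001, -1.0]]
force: [1.5, -0.5, -1.3]
opening: 0.499
grasp_force: 0.0
```

Request:
{"op": "play_rows", "data": {
  "moves": [
    [[-25,0,0,0,0,0],[-35,0,0,0,0,0],[-20,0,0,0,0,0],[0,0,0,0,0,0]]
  ]
}}

```text
time_s: 11.75
position: [0.5578, -0.1019, 0.2588]
tcp_rot: [[-1.0, 0.025, 0.003], [0.025, 1.0, -0.001], [-0.004, -0.001, -1.0]]
force: [-0.5, -0.2, 0.2]
opening: 0.505
grasp_force: 0.0
```

```bash
python3 - <<'E'
from h import *
s=bot.read_state();print(s["time_s"],s["position"])
p=bot.capture("wrist");im=p["image"];cv2.imwrite("pics/c4.png",cv2.resize(im[50:210,150:350],None,fx=4,fy=3.75,interpolation=cv2.INTER_CUBIC)[:600,:800])
for q,z in dict(bar_center=.07).items():
    for r in bot.pinpoint(p,q)[:2]: print(q,round(r["confidence"],2),np.round(r["centre"],1),np.round(onz(p,r["centre"],z),4))
R=[]
for n in ["top","side"]:
    p=bot.capture(n);b=bot.silhouettes(p,"ball_center")
    q=bot.pinpoint(p,"ball_center")[0]
    m=max(b,key=lambda r:r["confidence"]);ys,xs=np.nonzero(m["pixels"])
    print(n,q["centre"],q["confidence"],m["centre"],xs.min(),xs.max(),ys.min(),ys.max())
    cv2.imwrite(f"pics/ball_{n}.png",p["image"])
    u=q["centre"];print(onz(p,u,.17));R.append(ray(p,u))
(c1,d1),(c2,d2)=R;a=np.linalg.lstsq(np.stack([d1,-d2],1),c2-c1,rcond=None)[0];print("tri",c1+a[0]*d1,c2+a[1]*d2)
E
python3 - <<'E'
import cv2,numpy as np
a=cv2.resize(cv2.imread("pics/ball_top.png")[160:220,325:425],None,fx=4,fy=4,interpolation=cv2.INTER_CUBIC)
b=cv2.resize(cv2.imread("pics/ball_side.png")[50:140,180:280],None,fx=4,fy=4,interpolation=cv2.INTER_CUBIC)
cv2.imwrite("pics/ball.png",np.vstack([a,b]))
E
```

```text
11.75 [ 0.55776084 -0.10189548  0.25881891]
bar_center 0.88 [252.2 115.1] [ 0.4775 -0.1016  0.07  ]
bar_center 0.84 [464.9 156.8] [0.5347 0.165  0.07  ]Traceback (most recent call last):
  File "<stdin>", line 9, in <module>
IndexError: list index out of range
[ WARN:0@0.006] global loadsave.cpp:275 findDecoder imread_('pics/ball_top.png'): can't open/read file: check file path/integrity
Traceback (most recent call last):
TypeError: 'NoneType' object is not subscriptable
```

View pics/c4.png

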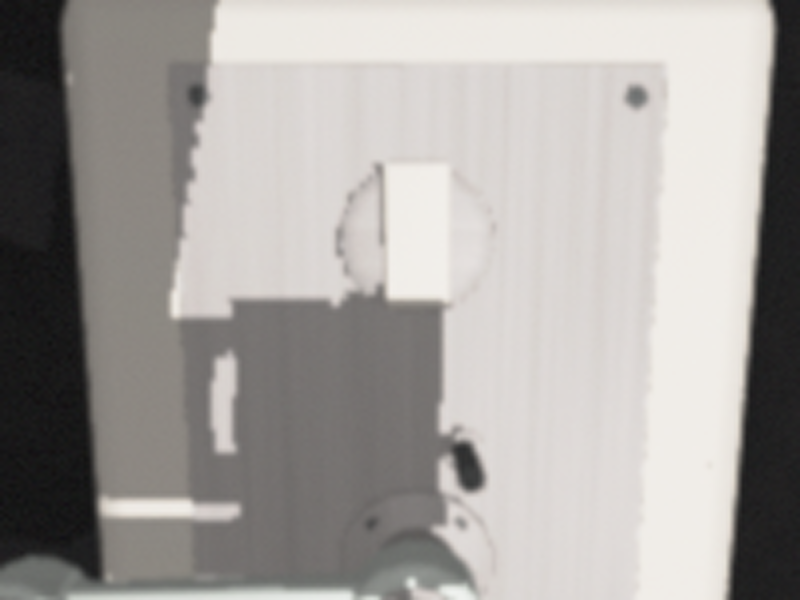

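Request:
{"op": "play_rows", "data": {
  "moves": [
    [[-8.4,-43,0,0,0,0],[-8.4,-43,0,0,0,0],[-8.4,-43,0,0,0,0],[-8.4,-43,0,0,0,0],[0,0,0,0,0,0.14]]
  ],
  "fingers": 0.5
}}

```text
time_s: 12.5
position: [0.5844, -0.2806, 0.2578]
tcp_rot: [[-0.985, 0.174, 0.002], [0.174, 0.985, -0.004], [-0.002, -0.003, -1.0]]
force: [-0.6, -0.2, 0.3]
opening: 0.744
grasp_force: 0.0
```

Request:
{"op": "play_rows", "data": {
  "moves": [
    [[0,0,0,0,0,0.14],[0,0,0,0,0,0.14],[0,0,0,0,0,0.14],[0,0,0,0,0,0.14],[0,0,0,0,0,0.14]]
  ]
}}

```text
time_s: 13.0
position: [0.5834, -0.2741, 0.2579]
tcp_rot: [[-0.643, 0.766, -0.001], [0.766, 0.643, 0.001], [0.001, -0.0, -1.0]]
force: [-0.2, 0.1, 0.1]
opening: 0.746
grasp_force: 0.0
```

Request:
{"op": "play_rows", "data": {
  "moves": [
    [[0,0,0,0,0,0.14],[0,0,0,0,0,0.14],[0,0,0,0,0,0.14],[0,0,0,0,0,0.14],[0,0,0,0,0,0.14]]
  ]
}}

```text
time_s: 13.5
position: [0.5834, -0.274, 0.2578]
tcp_rot: [[0.001, 1.0, -0.001], [1.0, -0.001, 0.001], [0.001, -0.001, -1.0]]
force: [0.5, 0.8, 1.2]
opening: 0.752
grasp_force: 0.0
```

Request:
{"op": "play_rows", "data": {
  "moves": [
    [[0,0,0,0,0,0],[0,0,0,0,0,0]]
  ]
}}

```text
time_s: 13.7
position: [0.5838, -0.2742, 0.2579]
tcp_rot: [[-0.008, 1.0, -0.001], [1.0, 0.008, 0.0], [0.0, -0.001, -1.0]]
force: [0.7, 1.0, 0.0]
opening: 0.75
grasp_force: 0.0
```

```bash
python3 - <<'E'
from h import *
s=bot.read_state();print(s["time_s"],s["position"],s["joint_positions"],np.degrees(np.arctan2(s["tcp_rot"][1,0],s["tcp_rot"][0,0])))
p=bot.capture("wrist");im=p["image"];cv2.imwrite("pics/w5.png",im)
for q,z in dict(ball_center=.17,press_pivot=.119).items():
    for r in bot.pinpoint(p,q)[:2]: print(q,round(r["confidence"],2),np.round(r["centre"],1),np.round(onz(p,r["centre"],z),4))
b=bot.silhouettes(p,"ball_center")
for m in b[:1]:
    ys,xs=np.nonzero(m["pixels"]);print(m["confidence"],xs.min(),xs.max(),ys.min(),ys.max())
for n in ["top","side"]:
    q=bot.capture(n)
    for r in bot.pinpoint(q,"ball_center")[:1]: print(n,r["confidence"],onz(q,r["centre"],.17))
E
```

```text
13.7 [ 0.58383659 -0.27416112  0.25791172] [-3.50611133e+01  3.05939924e+01  7.76469940e+01 -5.57674971e-03
  7.17942992e+01 -3.54993619e+01] 90.43998805915497
ball_center 0.58 [257.1 137. ] [ 0.586  -0.2162  0.17  ]
ball_center 0.33 [158.3  28.5] [ 0.5067 -0.1326  0.17  ]
press_pivot 0.97 [255.4  13.9] [ 0.5838 -0.1034  0.119 ]
0.85 235 280 110 156
top 0.85 [ 0.58976565 -0.21418766  0.17      ]
side 0.76 [ 0.59236313 -0.20863725  0.17      ]
```

View pics/w5.png

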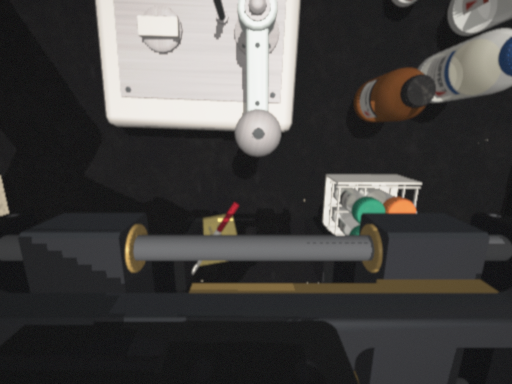

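Request:
{"op": "play_rows", "data": {
  "moves": [
    [[20,1,0,0,0,0],[25,1.4,0,0,0,0],[16,0.8,0,0,0,0],[0,0,20,0,0,0],[0,0,30,0,0,0]]
  ]
}}

```text
time_s: 14.6
position: [0.5891, -0.2122, 0.2098]
tcp_rot: [[-0.007, 1.0, 0.005], [1.0, 0.007, -0.003], [-0.003, 0.005, -1.0]]
force: [0.6, -0.9, -0.4]
opening: 0.749
grasp_force: 0.0
```

Request:
{"op": "play_rows", "data": {
  "moves": [
    [[0,0,20,0,0,0],[0,0,13,0,0,0],[0,0,7,0,0,0],[0,0,3,0,0,0],[0,0,0,0,0,0]]
  ]
}}

```text
time_s: 15.1
position: [0.5877, -0.2134, 0.1652]
tcp_rot: [[-0.005, 1.0, 0.001], [1.0, 0.005, -0.0], [-0.0, 0.001, -1.0]]
force: [0.4, -0.0, 0.8]
opening: 0.75
grasp_force: 0.0
```

Request:
{"op": "play_rows", "data": {
  "moves": [
    [[0,0,0,0,0,0],[0,0,0,0,0,0],[0,0,0,0,0,0]]
  ],
  "fingers": 0.15
}}

```text
time_s: 15.4
position: [0.5877, -0.2135, 0.1656]
tcp_rot: [[-0.005, 1.0, 0.001], [1.0, 0.005, -0.001], [-0.001, 0.001, -1.0]]
force: [0.2, -0.4, -0.2]
opening: 0.601
grasp_force: 0.0
```

Request:
{"op": "play_rows", "data": {
  "moves": [
    [[0.1,-2,0,0,0,0.018],[0.14,-4,0,0,0,0.036],[0.25,-7,0,0,0,0.064],[0.27,-7.7,0,0,0,0.07],[0.27,-7.7,0,0,0,0.07]]
  ]
}}

```text
time_s: 15.9
position: [0.5598, -0.2101, 0.1652]
tcp_rot: [[0.254, 0.967, 0.002], [0.967, -0.254, -0.001], [-0.001, 0.003, -1.0]]
force: [2.1, -1.0, -1.0]
opening: 0.576
grasp_force: 0.9
```

Request:
{"op": "play_rows", "data": {
  "moves": [
    [[0.27,-7.7,0,0,0,0.07],[0.27,-7.7,0,0,0,0.07],[0.27,-7.7,0,0,0,0.07],[0.27,-7.7,0,0,0,0.07],[0.27,-7.7,0,0,0,0.07]]
  ]
}}

```text
time_s: 16.4
position: [0.525, -0.1946, 0.1653]
tcp_rot: [[0.57, 0.821, 0.002], [0.821, -0.57, -0.002], [-0.0, 0.003, -1.0]]
force: [1.2, -1.1, -1.1]
opening: 0.577
grasp_force: 1.0
```

Request:
{"op": "play_rows", "data": {
  "moves": [
    [[0.27,-7.7,0,0,0,0.07],[0.27,-7.7,0,0,0,0.07],[0.27,-7.7,0,0,0,0.07],[0.27,-7.7,0,0,0,0.07],[0.27,-7.7,0,0,0,0.07]]
  ]
}}

```text
time_s: 16.9
position: [0.4975, -0.1678, 0.1654]
tcp_rot: [[0.817, 0.576, 0.002], [0.576, -0.817, -0.002], [0.0, 0.003, -1.0]]
force: [-0.1, -2.7, -0.6]
opening: 0.576
grasp_force: 1.0
```

Request:
{"op": "play_rows", "data": {
  "moves": [
    [[0.27,-7.7,0,0,0,0.07],[0.27,-7.7,0,0,0,0.07],[0.27,-7.7,0,0,0,0.07],[0.2,-5.5,0,0,0,0.05],[0.16,-4.4,0,0,0,0.04]]
  ]
}}

```text
time_s: 17.4
position: [0.4824, -0.1379, 0.1653]
tcp_rot: [[0.951, 0.31, 0.001], [0.31, -0.951, -0.002], [0.0, 0.002, -1.0]]
force: [0.0, -2.5, 0.3]
opening: 0.573
grasp_force: 0.9
```

Request:
{"op": "play_rows", "data": {
  "moves": [
    [[0.14,-4,0,0,0,0.036],[0.14,-4,0,0,0,0.036],[0.14,-4,0,0,0,0.036],[0.1,-2,0,0,0,0.018],[0,0,0,0,0,0]]
  ]
}}

```text
time_s: 17.9
position: [0.4791, -0.1238, 0.1651]
tcp_rot: [[0.982, 0.191, 0.0], [0.191, -0.982, -0.0], [0.0, 0.0, -1.0]]
force: [-0.4, -0.4, -0.0]
opening: 0.573
grasp_force: 0.3
```

Request:
{"op": "play_rows", "data": {
  "moves": [
    [[0.14,-4,0,0,0,0.036],[0.14,-4,0,0,0,0.036],[0.14,-4,0,0,0,0.036],[0.14,-4,0,0,0,0.036],[0.1,-2.5,0,0,0,0.02]]
  ]
}}

```text
time_s: 18.4
position: [0.4774, -0.1055, 0.1649]
tcp_rot: [[1.0, 0.027, -0.0], [0.027, -1.0, -0.0], [-0.0, 0.0, -1.0]]
force: [-0.9, -1.5, -0.1]
opening: 0.577
grasp_force: 0.8
```

Request:
{"op": "play_rows", "data": {
  "moves": [
    [[0.05,-1.5,0,0,0,0.014],[0.05,-1.5,0,0,0,0.014],[0.05,-1.5,0,0,0,0.014]]
  ]
}}

```text
time_s: 18.7
position: [0.4776, -0.1009, 0.1649]
tcp_rot: [[1.0, -0.015, -0.0], [-0.015, -1.0, -0.0], [-0.0, 0.0, -1.0]]
force: [-0.2, -1.7, 1.6]
opening: 0.577
grasp_force: 0.8
```

Request:
{"op": "play_rows", "data": {
  "moves": [
    [[0.05,-1.5,0,0,0,0.014],[0,-1,0,0,0,0.0]]
  ]
}}

```text
time_s: 18.9
position: [0.4776, -0.0982, 0.1648]
tcp_rot: [[1.0, -0.028, -0.0], [-0.028, -1.0, 0.0], [-0.0, -0.0, -1.0]]
force: [-0.7, -0.9, 0.6]
opening: 0.577
grasp_force: 0.8
```

Request:
{"op": "play_rows", "data": {
  "moves": [
    [[0,-1,0,0,0,0],[0,-1,0,0,0,0],[0,-1,0,0,0,0]]
  ]
}}

```text
time_s: 19.2
position: [0.4776, -0.0952, 0.1648]
tcp_rot: [[1.0, -0.028, -0.0], [-0.028, -1.0, 0.0], [-0.0, -0.0, -1.0]]
force: [-1.1, -2.2, -0.4]
opening: 0.573
grasp_force: 0.8
```

Request:
{"op": "play_rows", "data": {
  "moves": [
    [[0,-0.7,0,0,0,0],[0,-0.7,0,0,0,0]]
  ]
}}

```text
time_s: 19.4
position: [0.4777, -0.0942, 0.1648]
tcp_rot: [[1.0, -0.028, -0.0], [-0.028, -1.0, -0.001], [-0.0, 0.001, -1.0]]
force: [-1.6, -4.5, -0.7]
opening: 0.575
grasp_force: 2.0
```

Request:
{"op": "play_rows", "data": {
  "moves": [
    [[0,-0.4,0,0,0,0],[0,0,0,0,0,0]]
  ]
}}

```text
time_s: 19.6
position: [0.4778, -0.0941, 0.1648]
tcp_rot: [[1.0, -0.028, -0.0], [-0.028, -1.0, -0.001], [-0.0, 0.001, -1.0]]
force: [-1.9, -5.1, -0.1]
opening: 0.577
grasp_force: 2.3
```

Request:
{"op": "play_rows", "data": {
  "moves": [
    [[0,-0.3,0,0,0,0],[0,0,0,0,0,0]]
  ]
}}

```text
time_s: 19.8
position: [0.4777, -0.0941, 0.1648]
tcp_rot: [[1.0, -0.028, -0.0], [-0.028, -1.0, -0.002], [-0.0, 0.002, -1.0]]
force: [-1.6, -5.9, -1.3]
opening: 0.574
grasp_force: 2.8
```

Request:
{"op": "play_rows", "data": {
  "moves": [
    [[0,-0.4,0,0,0,0],[0,0,0,0,0,0]]
  ]
}}

```text
time_s: 20.0
position: [0.4778, -0.0941, 0.1648]
tcp_rot: [[1.0, -0.028, -0.0], [-0.028, -1.0, -0.002], [-0.0, 0.002, -1.0]]
force: [-2.3, -7.2, -2.0]
opening: 0.571
grasp_force: 3.4
```

Request:
{"op": "play_rows", "data": {
  "moves": [
    [[-1,3,0,0,0,0],[-1,3.5,0,0,0,0],[0,0,0,0,0,-0.14],[0,0,0,0,0,-0.14],[0,0,0,0,0,-0.14]]
  ],
  "fingers": 0.4
}}

```text
time_s: 20.5
position: [0.4757, -0.099, 0.1649]
tcp_rot: [[0.922, 0.387, 0.0], [0.387, -0.922, 0.001], [0.001, -0.001, -1.0]]
force: [0.9, 0.0, 0.5]
opening: 0.697
grasp_force: 0.0
```

Request:
{"op": "play_rows", "data": {
  "moves": [
    [[0,0,0,0,0,-0.14],[0,0,0,0,0,-0.14],[0,0,0,0,0,-0.14],[0,0,0,0,0,-0.14],[0,0,0,0,0,-0.14]]
  ]
}}

```text
time_s: 21.0
position: [0.4757, -0.0989, 0.1649]
tcp_rot: [[0.456, 0.89, 0.0], [0.89, -0.456, 0.001], [0.001, -0.0, -1.0]]
force: [0.5, 0.1, 0.1]
opening: 0.699
grasp_force: 0.0
```

Request:
{"op": "play_rows", "data": {
  "moves": [
    [[0,0,0,0,0,-0.14],[0,0,0,0,0,-0.14],[0,0,0,0,0,-0.14],[0,0,0,0,0,-0.14],[0,0,0,0,0,-0.14]]
  ]
}}

```text
time_s: 21.5
position: [0.4757, -0.0989, 0.1649]
tcp_rot: [[-0.224, 0.974, 0.0], [0.974, 0.224, 0.001], [0.001, 0.001, -1.0]]
force: [0.8, 0.0, 0.7]
opening: 0.698
grasp_force: 0.0
```

Request:
{"op": "play_rows", "data": {
  "moves": [
    [[0,0,0,0,0,-0.14],[0,0,0,0,0,-0.14],[0,0,0,0,0,-0.14],[0,0,0,0,0,-0.14],[0,0,0,0,0,-0.14]]
  ]
}}

```text
time_s: 22.0
position: [0.4757, -0.0989, 0.1649]
tcp_rot: [[-0.799, 0.601, 0.0], [0.601, 0.799, 0.001], [0.0, 0.001, -1.0]]
force: [0.0, -0.2, 0.6]
opening: 0.702
grasp_force: 0.0
```

Request:
{"op": "play_rows", "data": {
  "moves": [
    [[0,0,0,0,0,-0.14],[0,0,0,0,0,-0.14],[0,0,0,0,0,-0.14],[0,0,0,0,0,-0.14],[0,0,0,0,0,-0.06]]
  ]
}}

```text
time_s: 22.5
position: [0.4757, -0.0989, 0.1649]
tcp_rot: [[-1.0, 0.026, 0.0], [0.026, 1.0, 0.001], [-0.0, 0.001, -1.0]]
force: [0.2, 0.2, -0.0]
opening: 0.698
grasp_force: 0.0
```

```bash
python3 - <<'E'
from h import *
s=bot.read_state();print(s["time_s"],s["position"],s["joint_positions"],s["moment"],s["force"])
p=bot.capture("wrist");cv2.imwrite("pics/w6.png",p["image"])
E
```

```text
22.5 [ 0.47574093 -0.09892421  0.16490057] [-2.49886087e+01  2.59744116e+01  1.05906328e+02  8.10550142e-02
  4.81178655e+01 -1.13529044e+02] [ 6.53816584e-02 -1.60861063e-01 -1.06938021e-04] [ 0.23861633  0.18640919 -0.04254588]
```

View pics/w6.png

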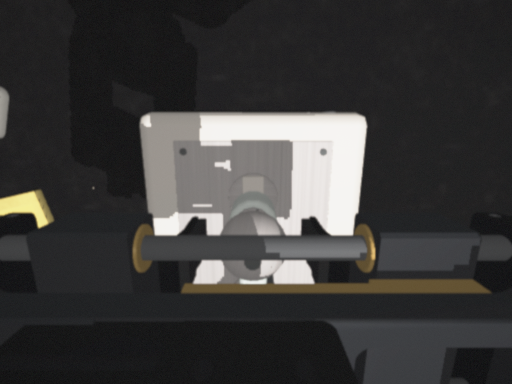

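Request:
{"op": "play_rows", "data": {
  "moves": [
    [[0,0,0,0,0,0],[0,0,0,0,0,0],[0,0,0,0,0,0],[0,0,0,0,0,0],[0,0,0,0,0,0]]
  ],
  "fingers": -1
}}

```text
time_s: 23.05
position: [0.4756, -0.0995, 0.1648]
tcp_rot: [[-1.0, 0.03, 0.0], [0.03, 1.0, -0.0], [-0.0, -0.0, -1.0]]
force: [-0.2, -0.9, 0.5]
opening: 0.442
grasp_force: 30.0
```

```bash
cat > st.py <<'E'
from h import *
s=bot.read_state();print(s["time_s"],np.round(s["position"],4),"F",np.round(s["force"],2),"M",np.round(s["moment"],4),"q6",round(s["joint_positions"][5],2),"tau6",round(s["tau"][5],4),"yaw",round(np.degrees(np.arctan2(s["tcp_rot"][1,0],s["tcp_rot"][0,0])),2),"op",s["opening"],s["grasp_force"])
E
python3 st.py
```

```text
23.05 [ 0.4756 -0.0995  0.1648] F [-0.2  -0.91  0.46] M [-0.0189 -0.0581 -0.0308] q6 -113.28 tau6 -0.0132 yaw 178.28 op 0.44197476567201355 29.99427303671837
```

Request:
{"op": "play_rows", "data": {
  "moves": [
    [[0,0,0,0,0,0.03],[0,0,0,0,0,0.06],[0,0,0,0,0,0.06],[0,0,0,0,0,0.06],[0,0,0,0,0,0.06]]
  ]
}}

```text
time_s: 23.55
position: [0.4756, -0.0994, 0.1648]
tcp_rot: [[-0.955, 0.297, -0.0], [0.297, 0.955, -0.0], [-0.0, -0.0, -1.0]]
force: [1.1, -1.0, 0.8]
opening: 0.445
grasp_force: 30.0
```

```bash
python3 st.py
```

```text
23.55 [ 0.4756 -0.0994  0.1648] F [ 1.09 -0.96  0.76] M [ 0.0287 -0.1521  0.1815] q6 -97.71 tau6 -0.199 yaw 162.72 op 0.44470492335804 29.99204697087407
```

Request:
{"op": "play_rows", "data": {
  "moves": [
    [[0,0,0,0,0,0.05],[0,0,0,0,0,0.05],[0,0,0,0,0,0.05]]
  ]
}}

```text
time_s: 23.85
position: [0.4756, -0.0994, 0.1649]
tcp_rot: [[-0.9, 0.436, 0.0], [0.436, 0.9, -0.0], [-0.0, -0.0, -1.0]]
force: [-0.2, -0.8, -1.4]
opening: 0.437
grasp_force: 30.0
```

```bash
python3 st.py
```

```text
23.85 [ 0.4756 -0.0994  0.1649] F [-0.24 -0.81 -1.39] M [ 0.0101 -0.1441  0.1647] q6 -89.14 tau6 -0.1341 yaw 154.16 op 0.4372613575287086 29.9925940297544
```

Request:
{"op": "play_rows", "data": {
  "moves": [
    [[0,0,0,0,0,0.05],[0,0,0,0,0,0.05]]
  ]
}}

```text
time_s: 24.05
position: [0.4757, -0.0994, 0.1649]
tcp_rot: [[-0.852, 0.524, 0.0], [0.524, 0.852, -0.0], [-0.0, -0.0, -1.0]]
force: [0.1, -0.5, -0.3]
opening: 0.439
grasp_force: 30.0
```

```bash
python3 st.py
```

```text
24.05 [ 0.4757 -0.0994  0.1649] F [ 0.06 -0.51 -0.3 ] M [-0.0136 -0.1093  0.2076] q6 -83.41 tau6 -0.1341 yaw 148.42 op 0.4385458064098369 29.992513339966536
```

Request:
{"op": "play_rows", "data": {
  "moves": [
    [[0,0,0,0,0,0.05],[0,0,0,0,0,0.05]]
  ]
}}

```text
time_s: 24.25
position: [0.4757, -0.0994, 0.1648]
tcp_rot: [[-0.795, 0.606, 0.0], [0.606, 0.795, -0.0], [-0.0, -0.0, -1.0]]
force: [-0.4, -0.1, -1.2]
opening: 0.445
grasp_force: 30.0
```

```bash
python3 st.py
```

```text
24.25 [ 0.4757 -0.0994  0.1648] F [-0.41 -0.13 -1.23] M [-0.0411 -0.1747  0.1596] q6 -77.68 tau6 -0.1341 yaw 142.69 op 0.4447329498912271 29.99255497008562
```

Request:
{"op": "play_rows", "data": {
  "moves": [
    [[0,0,0,0,0,0.05],[0,0,0,0,0,0.05]]
  ]
}}

```text
time_s: 24.45
position: [0.4757, -0.0994, 0.1649]
tcp_rot: [[-0.731, 0.683, 0.0], [0.683, 0.731, -0.0], [-0.0, -0.0, -1.0]]
force: [0.1, -1.3, 0.1]
opening: 0.444
grasp_force: 30.0
```

```bash
python3 st.py
```

```text
24.45 [ 0.4757 -0.0994  0.1649] F [ 0.13 -1.34  0.1 ] M [-0.0455 -0.1591  0.2284] q6 -71.95 tau6 -0.1341 yaw 136.96 op 0.44384839752603017 29.99241068959236
```

Request:
{"op": "play_rows", "data": {
  "moves": [
    [[0,0,0,0,0,0.05],[0,0,0,0,0,0.05]]
  ]
}}

```text
time_s: 24.65
position: [0.4757, -0.0994, 0.1649]
tcp_rot: [[-0.659, 0.752, 0.0], [0.752, 0.659, -0.0], [-0.0, -0.0, -1.0]]
force: [-0.3, -0.6, 0.5]
opening: 0.439
grasp_force: 30.0
```

```bash
python3 st.py
```

```text
24.65 [ 0.4757 -0.0994  0.1649] F [-0.26 -0.55  0.48] M [-0.0727 -0.2     0.2643] q6 -66.23 tau6 -0.0777 yaw 131.25 op 0.4390121689103658 29.99302502721548
```

Request:
{"op": "play_rows", "data": {
  "moves": [
    [[0,0,0,0,0,0.05]]
  ]
}}

```text
time_s: 24.75
position: [0.4757, -0.0994, 0.1649]
tcp_rot: [[-0.621, 0.784, 0.0], [0.784, 0.621, -0.0], [-0.0, -0.0, -1.0]]
force: [0.1, -0.9, 0.0]
opening: 0.44
grasp_force: 30.0
```

```bash
python3 st.py
```

```text
24.75 [ 0.4757 -0.0994  0.1649] F [ 0.15 -0.88  0.01] M [-0.0385 -0.188   0.2171] q6 -63.37 tau6 -0.0671 yaw 128.39 op 0.44043082828847524 29.99319462105632
```

Request:
{"op": "play_rows", "data": {
  "moves": [
    [[0,0,0,0,0,0.05]]
  ]
}}

```text
time_s: 24.85
position: [0.4757, -0.0994, 0.1649]
tcp_rot: [[-0.581, 0.814, 0.0], [0.814, 0.581, -0.0], [-0.0, -0.0, -1.0]]
force: [0.8, -0.6, 1.0]
opening: 0.443
grasp_force: 30.0
```

```bash
python3 st.py
```

```text
24.85 [ 0.4757 -0.0994  0.1649] F [ 0.8  -0.57  0.97] M [-0.0931 -0.169   0.2735] q6 -60.5 tau6 -0.0563 yaw 125.53 op 0.44285722292868024 29.993291180580854
```

Request:
{"op": "play_rows", "data": {
  "moves": [
    [[0,0,0,0,0,0.04]]
  ]
}}

```text
time_s: 24.95
position: [0.4757, -0.0994, 0.1649]
tcp_rot: [[-0.548, 0.836, 0.0], [0.836, 0.548, -0.0], [-0.0, -0.0, -1.0]]
force: [-0.1, -0.7, 0.6]
opening: 0.441
grasp_force: 30.0
```

```bash
python3 st.py
```

```text
24.95 [ 0.4757 -0.0994  0.1649] F [-0.13 -0.72  0.6 ] M [-0.0196 -0.1971  0.2525] q6 -58.23 tau6 0.0476 yaw 123.25 op 0.44061069442137984 29.993846565485
```

Request:
{"op": "play_rows", "data": {
  "moves": [
    [[0,0,0,0,0,0.04]]
  ]
}}

```text
time_s: 25.05
position: [0.4757, -0.0994, 0.1649]
tcp_rot: [[-0.515, 0.857, 0.0], [0.857, 0.515, -0.0], [-0.0, -0.0, -1.0]]
force: [0.5, 0.0, 0.1]
opening: 0.441
grasp_force: 30.0
```

```bash
python3 st.py
```

```text
25.05 [ 0.4757 -0.0994  0.1649] F [0.53 0.01 0.11] M [-0.0285 -0.1598  0.2677] q6 -55.95 tau6 0.0271 yaw 120.97 op 0.44060893605968915 29.993829857558012
```

Request:
{"op": "play_rows", "data": {
  "moves": [
    [[0,0,0,0,0,0],[0,0,0,0,0,0]]
  ]
}}

```text
time_s: 25.25
position: [0.4757, -0.0994, 0.1649]
tcp_rot: [[-0.516, 0.857, 0.0], [0.857, 0.516, -0.0], [-0.0, 0.0, -1.0]]
force: [-0.2, -1.4, 0.9]
opening: 0.44
grasp_force: 30.0
```

```bash
python3 st.py
```

```text
25.25 [ 0.4757 -0.0994  0.1649] F [-0.22 -1.41  0.89] M [-0.05   -0.1873  0.0455] q6 -56.04 tau6 0.1276 yaw 121.04 op 0.43953519769018035 29.995441921055317
```

Request:
{"op": "play_rows", "data": {
  "moves": [
    [[0,0,0,0,0,0],[0,0,0,0,0,0],[0,0,0,0,0,0],[0,0,0,0,0,0]]
  ],
  "fingers": 0.5
}}

```text
time_s: 25.65
position: [0.4755, -0.0992, 0.1648]
tcp_rot: [[-0.515, 0.857, -0.0], [0.857, 0.515, 0.0], [0.0, -0.0, -1.0]]
force: [-0.0, 0.8, -0.8]
opening: 0.708
grasp_force: 0.0
```

Request:
{"op": "play_rows", "data": {
  "moves": [
    [[0,0,-10,0,0,0],[0,0,-25,0,0,0],[0,0,-35,0,0,0],[0,0,-30,0,0,0],[0,0,-15,0,0,0]]
  ]
}}

```text
time_s: 26.15
position: [0.4768, -0.0997, 0.2833]
tcp_rot: [[-0.515, 0.857, 0.005], [0.857, 0.515, -0.002], [-0.004, 0.003, -1.0]]
force: [-0.6, -0.2, 0.4]
opening: 0.749
grasp_force: 0.0
```

Request:
{"op": "play_rows", "data": {
  "moves": [
    [[20,-25,0,0,0,0],[20,-25,0,0,0,0],[20,-25,0,0,0,0],[0,0,0,0,0,0],[0,0,0,0,0,0]]
  ]
}}

```text
time_s: 26.65
position: [0.3805, -0.0866, 0.2807]
tcp_rot: [[-0.514, 0.858, 0.002], [0.858, 0.514, -0.001], [-0.002, 0.001, -1.0]]
force: [-0.2, 0.1, 0.4]
opening: 0.751
grasp_force: 0.0
```

```bash
python3 st.py; python3 - <<'E'
from h import *
p=bot.capture("side");a=p["image"];w=bot.capture("wrist")["image"];t=bot.capture("top")["image"]
r=lambda x:cv2.resize(x,(400,300),interpolation=cv2.INTER_CUBIC)
cv2.imwrite("pics/fin.png",np.vstack([np.hstack([r(a[40:190,160:360]),r(t[150:270,280:440])]),np.hstack([r(w),r(a)])]))
E
```

```text
26.65 [ 0.3805 -0.0866  0.2807] F [-0.23  0.13  0.44] M [ 0.0005 -0.1687  0.0095] q6 -60.32 tau6 -0.0065 yaw 120.96 op 0.7512403905343136 0.0
```

View pics/fin.png

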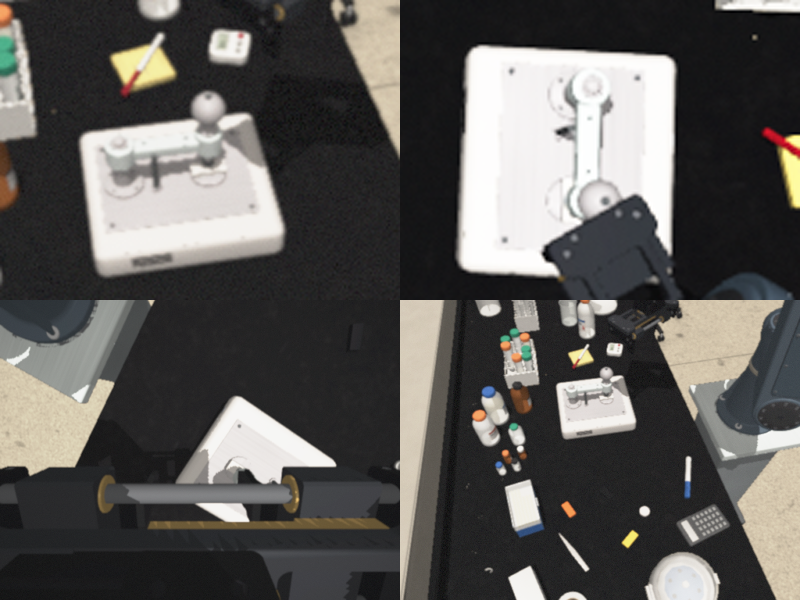

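The pictures show the arm lying against the pin, with the tip on the bar over the plate. The disc is still in its place and the robot is clear of everything, so I'm handing in.

```bash
python3 -c "
from rig import bot;print(bot.hand_in())"
```

```text
the job is handed in; nothing more can be done
None
```

The job is handed in: the bar lies across the crystal, the press arm is on its stop, and the knob is wound about 15° past contact (judged from wrist torque and tool angle; the knob's own angle wasn't measured). The round sample is untouched. One slip: when I went down to pick the bar, the reading at the end of that move was 91 N at the wrist, under the 120 N limit, before any contact with the spectrometer.

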